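# Pop open the wide marking jig

### The arm

A 6-joint arm with a two-finger parallel gripper is mounted at the origin on the work surface. World frame = base frame: x ahead of the robot, y to its left, z up, the work surface at z = 0. Lengths are in m, angles in rad, forces in N, time in s.
With the tool pointing down it reaches from about 0.375 to 0.9 m from the base axis. Payload 3.1 kg.
Tool frame: the origin (TCP) lies between the finger pads; the fingertips stand 8 mm ahead of it and the grasp point (between the pads) lies 11 mm behind it; z points along the fingers, y is the line along which they close (so a half turn about z gives the same grasp; the last joint's range is limited). The gripper opens to 87 mm and grips with 3 to 60 N. Pads are 19 mm wide; open, the fingers measure 117 mm over their backs; the gripper's body (75 mm by 190 mm) begins 51 mm behind the grasp point.
Start: joints at [1.101, 0.527, 1.433, -0, 1.181, -0.178], TCP at [0.18, 0.599, 0.231] pointing down, gripper open.
Joint ranges: [-3.08, 3.08], [-0.75, 2.2], [0.22, 2.44], [-1.43, 4.57], [0, 2.65], [-2.85, 2.85]. Speed limits (rad/s): [2.79, 2.79, 3.14, 3.14, 3.14, 3.14].

### API

Orientations are given as a unit quaternion [x, y, z, w].
In Python, from rig import robot, vision, job gives the robot as it stands.
- The arm moves only by the shell command python3 -m handwheel 'ROWS' [OPENING] [FORCE]. ROWS is JSON, a list of rows, each a list of 4 numbers: the shift along the tool's x, y, z as a fraction of full scale, then the turn about the tool's z as a fraction of full scale. A call has 1 to 20 rows; each row is the pose to reach, as a shift and turn from the pose commanded when the call began, along the tool's axes at that moment, turning the shorter way round; what a row does not reach only later rows make up. Full scale, the value 1, is 300 mm for a shift and 2 pi rad for a turn. A row lasts 1/12 s, in which the tool goes at most 41.7 mm and 7.16 degrees, less where a joint would pass 70% of its speed; a pose out of reach is approached as far as the arm can. A call with a number of a shift or a turn outside -1 to 1 is refused whole. A call with a gripper value outside its range is refused whole. OPENING is the opening in per cent of the stroke, from 0 (shut) to 100 (fully open), set as the call begins (- or left out, the last holds). The fingers move at their own pace and stop on an object; FORCE is the grip in N (left out, the last holds). Time passes only in rows, so rows that repeat a pose let the fingers close. It gives the time, the measured TCP pose, the force, the opening and the grip force at its end, in the units of the state.
- robot.get_obs(): the state, without advancing time (a new reading comes with each control period).
- vision.camera(name): name is "side" or "top"; returns a dict with "frame" (420x560x3 uint8, red, green, blue), "K" (3x3 intrinsics, pixels), "cam_to_world" (4x4, takes a point from camera to world coordinates). Camera axes: x right, y down, z forward; pixel columns grow to the right and rows downward; lengths in m; the calibration is good to about 2 mm. A picture is of the moment at which its call begins. There is no depth.
- job.hand_in(): hands the job in; it is judged then, once.
Trained networks look in the newest picture that a camera, given by its name, has taken for a name from the list of things; names that differ only in an ending like _2 or _b are one class to them, and where a whole thing is asked for, a point or a joint stands for the part that bears it (a point fixed in the world has none). Each returns a list of dicts, best first, with "conf" (0 to 1); they miss things now and then, are a little off and sometimes report something else, mostly with a low value. They report only what shows in the picture. A call takes as long as a camera call.
- vision.look_for(camera, label): "point" ([row, column] in pixels, amid what is visible of it).
- vision.outline_of(camera, label): "mask" (420x560 bool, what is visible of it) and "point" ([row, column] in pixels, amid what is visible of it).
The state is a dict: "time": time; "q": joint angles; "joint_velocities": joint speeds; "joint_torque": joint torques, N m; "position": TCP position; "tool_rot": TCP orientation; "ft_force": force on the tool from outside, world axes, zero at the start; "moment": the same for the moment, N m; "grip_width": finger opening in m; "grip_force": force on a finger pad.
Only numpy, scipy, OpenCV 4.12 (cv2) and the standard library are available. Lean on these libraries where they do the work, as an engineer would, in place of code of your own. Each camera call takes 0.05 s, during which the arm holds its last target. There are 200 camera calls.

### The job

The part in the wider of the two marking jigs has been marked. Push down that jig's black latch key so that its cover springs fully open by itself, without the robot ever touching the cover; then draw back clear of everything. Leave the narrower jig shut.

Things in the scene. Friction and masses are not known exactly. Their poses are not given: they have to be found in the camera images.
- wide_latch_top (a point): Centre of the top of the WIDE jig's black push key, 50 (along y) x 30 mm, 84 mm above the table; x points to the cover, z up. Jig: white box fixed to the table, 190 deep (along x), 220 wide, 70 high. The key stands 14 mm above the fixed front deck, 26 mm before the cover. It slides down 10 mm on a spring (1.5 to 4.5 N); the catch lets go at about 5 mm; let go, it springs back.
- wide_cover: WIDE jig's cover (steel frame, clear window), 118 mm deep, 220 wide, 7 thick. Origin mid-hinge on the far rim, 70 mm above the table, 159 mm along x from the key. Closed: flat, axes as the key's, lying along -x from the origin. Released, a spring swings its front edge up and away from the key to about 77 degrees in about 1 s, where it stays; its z axis leans by that angle.
- narrow_latch_top (a point): The same point on the key of the NARROW jig, built alike (same depth, height, key, key position) but only 120 mm wide. Not to be pressed.
- narrow_cover: Cover of the NARROW jig, 118 mm deep, 120 mm wide, 7 mm thick; origin and axes as for the wide cover. It must stay shut.

How it is judged:
At the end, for the whole second after the job is handed in: The wide jig's cover stands open at more than 66 degrees (1.15 rad) and at rest, and the narrow jig's cover is shut (within 6 degrees) (angle between wide_cover's own z axis and vertical above 1.15 rad and angular speed of wide_cover below 0.1 rad/s and angle between narrow_cover's own z axis and vertical below 0.1 rad); the robot touches nothing.
It fails at once if the robot touches the wide jig's cover (contact force between any of the fingers, the arm and wide_cover above 0.5 N).
It fails at once if the narrow jig's cover comes open (angle between narrow_cover's own z axis and vertical above 0.15 rad).
It also fails if it takes over 32 s, if anything falls off the work surface, if the arm or the gripper's body presses on something with over 40 N, if the wrist force passes 120 N, or if a joint passes its speed limit or range.

## Working session

There is one attempt and no reset: what is moved stays moved. The work goes in short steps, Python scripts to look and compute and a shell command to move; the robot and the scene stay as the last step left them, time stands still between calls to the robot, and variables do not carry over. Pictures are saved under pics/ and viewed, at most 10 in all, crops included, and the job is handed in when it is done.

```bash
mkdir -p pics; cat > h.py <<'E'
import numpy as np,cv2
from rig import robot,vision,job
def ray(c,p,z):
    K=np.array(c["K"]);T=np.array(c["cam_to_world"])
    d=T[:3,:3]@np.linalg.inv(K)@np.array([p[1],p[0],1.]);o=T[:3,3]
    return (o+d*(z-o[2])/d[2]).round(4)
E
python3 - <<'E'
from h import *
fs=[]
for n in("top","side"):
    c=vision.camera(n);f=c["frame"][:,:,::-1].copy()
    for l,z in(("wide_latch_top",.084),("narrow_latch_top",.084),("wide_cover",.07),("narrow_cover",.07)):
        for r in vision.look_for(n,l)[:3]:
            print(n,l,round(r["conf"],2),np.round(r["point"],1),ray(c,r["point"],z))
    cv2.imwrite(f"pics/{n}0.png",f)
o=robot.get_obs();print(o["time"],o["position"],o["tool_rot"])
E
```

```text
top wide_cover 0.7 [233.5 394.7] [ 0.5652 -0.2477  0.07  ]
top narrow_cover 0.97 [231.5 214.6] [0.5755 0.1436 0.07  ]
top narrow_cover 0.36 [232.  392.7] [ 0.5686 -0.2435  0.07  ]
side wide_latch_top 0.81 [305.7 328.1] [ 0.4651 -0.2612  0.084 ]
side narrow_latch_top 0.8 [211.7 191.8] [0.4694 0.1576 0.084 ]
side narrow_latch_top 0.63 [282. 361.] [ 0.5546 -0.2588  0.084 ]
side wide_cover 0.8 [284.3 360.6] [ 0.5633 -0.2522  0.07  ]
side wide_cover 0.36 [212.3 191.4] [0.4794 0.177  0.07  ]
side narrow_cover 0.64 [205.6 235.6] [0.5733 0.1327 0.07  ]
0.5 [0.17973784 0.5985574  0.23053741] [ 1.45391678e-01  9.89374176e-01 -1.51602733e-05 -1.70574256e-05]
```

View pics/top0.png

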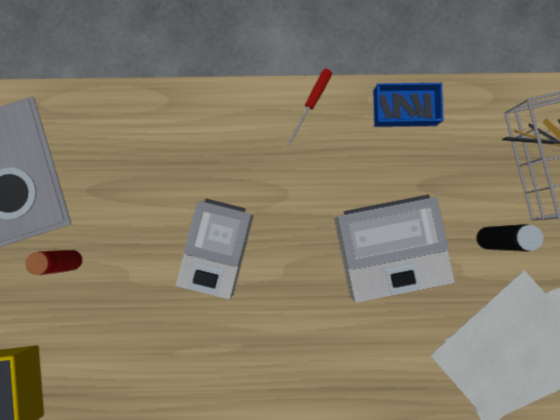

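View pics/side0.png

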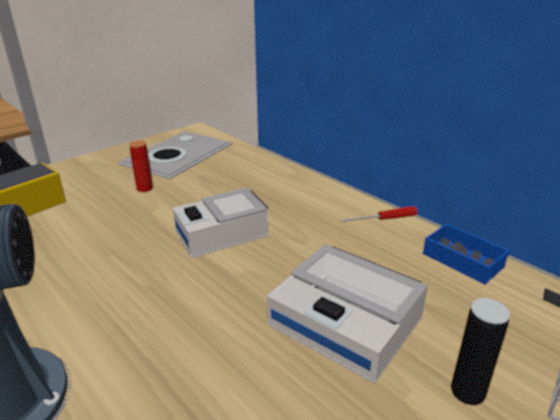

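The pictures show the wide jig at lower right, with its key at about (279,403) in the top view and (308,328) in the side view. The narrow jig is on the left, with its key at (278,205) in the top view. The network's side-view labels agree with this. Next I'll refine the key position and yaw in the top view.

```bash
python3 - <<'E'
from h import *
c=vision.camera("top");g=c["frame"].max(2)
m=np.zeros(g.shape,np.uint8);m[262:296,380:425]=(g[262:296,380:425]<60)
pts=cv2.findNonZero(m);r=cv2.minAreaRect(pts);print(r)
k=ray(c,r[0][::-1],.084);print("key",k)
mk=vision.outline_of("top","wide_cover")
for q in mk[:1]:
    rr=cv2.minAreaRect(cv2.findNonZero(q["mask"].astype(np.uint8)));print(q["conf"],rr)
    b=cv2.boxPoints(rr);w=np.array([ray(c,p[::-1],.072) for p in b]);print(w,w.mean(0))
# front edge of the jig's near wall, top-corner pixels read from the picture
for p in((299,355),(281,452),(198,435)):print(ray(c,p,.07))
o=robot.get_obs();from scipy.spatial.transform import Rotation as R
M=R.from_quat(o["tool_rot"]).as_matrix();print(M.round(3))
for t in((.45,.30,.20),(k[0],k[1],.20)):print(t,(M.T@(np.array(t)-o["position"])/.3).round(3))
E
```

```text
((402.7884826660156, 278.44232177734375), (13.335897445678711, 22.553354263305664), 78.69007110595703)
key [ 0.4693 -0.2581  0.084 ]
0.86 ((392.474853515625, 232.59140014648438), (55.74992370605469, 102.17388153076172), 78.82616424560547)
[[ 0.607  -0.1226  0.072 ]
 [ 0.6471 -0.3428  0.072 ]
 [ 0.5276 -0.3618  0.072 ]
 [ 0.4885 -0.1432  0.072 ]] [ 0.56755 -0.2426   0.072  ]
[ 0.4257 -0.1576  0.07  ]
[ 0.4607 -0.3687  0.07  ]
[ 0.6415 -0.3385  0.07  ]
[[-0.958  0.288 -0.   ]
 [ 0.288  0.958  0.   ]
 [ 0.     0.    -1.   ]]
(0.45, 0.3, 0.2) [-1.149 -0.694  0.102]
(np.float64(0.4693), np.float64(-0.2581), 0.2) [-1.746 -2.457  0.102]
```

```bash
python3 -m handwheel '[[-0.9,-0.7,0,0],[-0.9,-0.7,0,0],[-0.9,-0.7,0,0],[-0.9,-0.7,0,0],[-0.9,-0.7,0,0],[-0.9,-0.7,0,0],[-0.9,-0.7,0,0],[-0.9,-0.7,0,0],[-0.9,-0.7,0,0],[-0.9,-0.7,0,0]]' 0 20
python3 -m handwheel '[[-0.5,-0.9,0,0],[-0.5,-0.9,0,0],[-0.5,-0.9,0,0],[-0.5,-0.9,0,0],[-0.5,-0.9,0,0],[-0.5,-0.9,0,0],[-0.5,-0.9,0,0],[-0.5,-0.9,0,0],[-0.5,-0.9,0,0]]'
python3 -m handwheel '[[-0.346,-0.857,0.1,-0.074],[-0.346,-0.857,0.1,-0.074],[-0.346,-0.857,0.1,-0.074],[-0.346,-0.857,0.1,-0.074],[-0.346,-0.857,0.1,-0.074],[-0.346,-0.857,0.1,-0.074],[-0.346,-0.857,0.1,-0.074],[-0.346,-0.857,0.1,-0.074],[-0.346,-0.857,0.1,-0.074],[-0.346,-0.857,0.1,-0.074],[-0.346,-0.857,0.1,-0.074]]'
python3 - <<'E'
from h import *
o=robot.get_obs();from scipy.spatial.transform import Rotation as R
M=R.from_quat(o["tool_rot"]).as_matrix();print(o["time"],o["position"],o["ft_force"],o["grip_width"],M.round(3))
k=np.array([.467,-.259,0.084]);jx=np.array([.985,.174,0])
t=k-.004*jx+[0,0,.028]
print((M.T@(t-o["position"])/.3).round(3))
c=vision.camera("side");cv2.imwrite("pics/side1.png",c["frame"][:,:,::-1])
E
```

```text
time: 1.43
position: [0.3799, 0.3178, 0.2308]
tool_rot: [0.148, 0.989, 0.0, 0.0]
ft_force: [-0.7, 1.3, -0.6]
grip_width: 0.0282
grip_force: 0.0
time: 2.18
position: [0.4458, 0.016, 0.2309]
tool_rot: [0.147, 0.989, -0.0, 0.001]
ft_force: [0.6, 0.4, -0.4]
grip_width: 0.0004
grip_force: 0.0
time: 3.1
position: [0.4692, -0.255, 0.2004]
tool_rot: [-0.088, 0.996, 0.001, -0.001]
ft_force: [-0.4, 1.0, -0.1]
grip_width: 0.0008
grip_force: 0.0
3.1 [ 0.46923458 -0.25495445  0.20038933] [-0.3533221   0.97212254 -0.11252413] 0.000807543415836039 [[-0.985 -0.175 -0.001]
 [-0.175  0.985  0.002]
 [ 0.001  0.002 -1.   ]]
[ 0.023 -0.013  0.295]
```

```bash
python3 -m handwheel '[[0.022,-0.012,0.1,0],[0.022,-0.012,0.2,0],[0.022,-0.012,0.295,0],[0.022,-0.012,0.295,0],[0.022,-0.012,0.295,0]]'
python3 - <<'E'
from h import *
f=[]
for n in("top","side"):
    c=vision.camera(n);a=c["frame"][:,:,::-1]
    a=a[180:320,310:500] if n=="top" else a[190:390,240:450]
    f.append(cv2.resize(a,(400,400)))
cv2.imwrite("pics/c1.png",np.hstack(f));print(robot.get_obs()["position"])
E
```

```text
time: 3.57
position: [0.4628, -0.2604, 0.1115]
tool_rot: [-0.087, 0.996, 0.002, -0.001]
ft_force: [0.6, -1.5, 0.8]
grip_width: 0.0001
grip_force: 0.0
[ 0.4645187  -0.26245209  0.11355065]
```

View pics/c1.png

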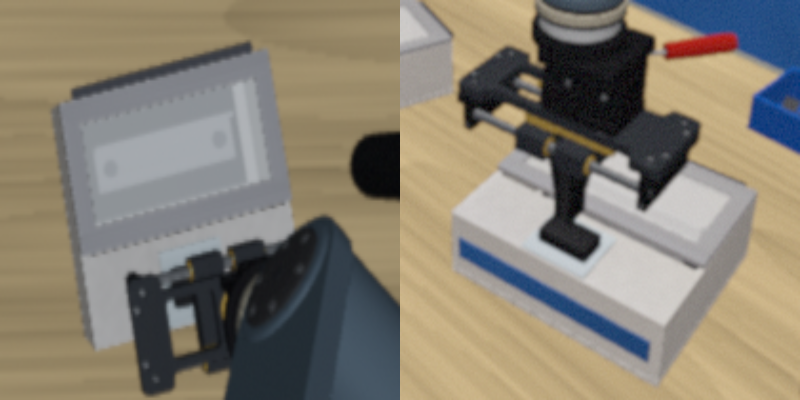

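The closed fingers are centred over the wide jig's key, in line with it and clear of the cover. Now I'll press.

```bash
python3 -m handwheel '[[0,0,0.05,0],[0,0,0.075,0],[0,0,0.085,0],[0,0,0.093,0],[0,0,0.098,0],[0,0,0.098,0],[0,0,0.098,0]]'
python3 - <<'E'
from h import *
c=vision.camera("side");cv2.imwrite("pics/p.png",cv2.resize(c["frame"][190:390,240:450,::-1],(500,480)));o=robot.get_obs();print(o["position"],o["ft_force"])
E
```

```text
time: 4.25
position: [0.4645, -0.2633, 0.0835]
tool_rot: [-0.086, 0.996, -0.001, 0.001]
ft_force: [2.5, 0.4, 3.8]
grip_width: 0.0004
grip_force: 1.9
[ 0.46440892 -0.26333582  0.08339996] [2.4012004  0.45757506 3.79629102]
```

View pics/p.png

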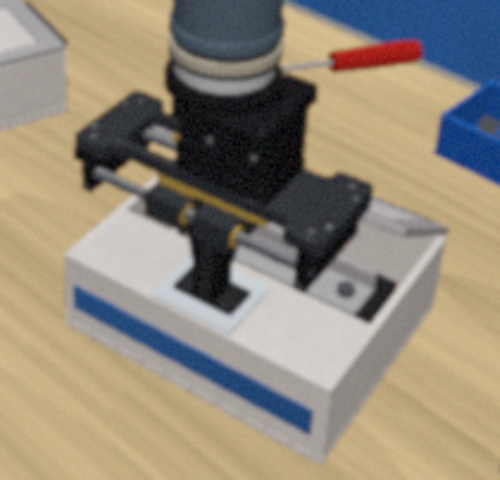

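The key is down and the cover is swinging open, clear of the gripper. Now I'll draw back upwards and towards the base.

```bash
python3 -m handwheel '[[0,0,-0.1,0],[0.02,0,-0.2,0],[0.05,0,-0.3,0],[0.08,0,-0.4,0],[0.08,0,-0.4,0],[0.08,0,-0.4,0],[0.08,0,-0.4,0],[0.08,0,-0.4,0],[0.08,0,-0.4,0],[0.08,0,-0.4,0],[0.08,0,-0.4,0],[0.08,0,-0.4,0],[0.08,0,-0.4,0],[0.08,0,-0.4,0],[0.08,0,-0.4,0],[0.08,0,-0.4,0],[0.08,0,-0.4,0],[0.08,0,-0.4,0]]'
python3 - <<'E'
from h import *
c=vision.camera("side");cv2.imwrite("pics/e.png",c["frame"][:,:,::-1]);o=robot.get_obs();print(o["time"],o["position"],o["ft_force"])
E
```

```text
time: 5.8
position: [0.4399, -0.2669, 0.2027]
tool_rot: [-0.086, 0.996, -0.0, 0.0]
ft_force: [0.2, -0.1, -0.0]
grip_width: 0.0005
grip_force: 0.0
5.85 [ 0.4398609  -0.26690001  0.2027178 ] [ 0.38656707 -0.74859703  0.54643822]
```

View pics/e.png

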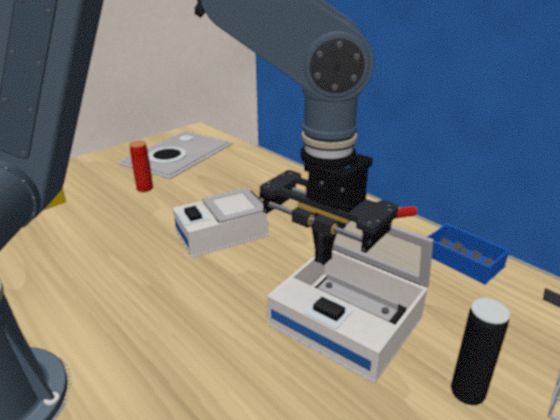

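The wide cover stands open, with its top edge at about (235,400). The key is back up, the gripper is clear and the narrow jig is shut. I'll let it settle briefly and then hand in.

```bash
python3 -m handwheel '[[0,0,-0.1,0],[0,0,-0.1,0],[0,0,-0.1,0],[0,0,-0.1,0],[0,0,-0.1,0],[0,0,-0.1,0],[0,0,-0.1,0],[0,0,-0.1,0],[0,0,-0.1,0]]' && python3 -c "
from rig import job;print(job.hand_in())"
```

```text
time: 6.6
position: [0.4397, -0.2668, 0.2323]
tool_rot: [-0.086, 0.996, 0.0, -0.0]
ft_force: [-0.4, -0.6, -0.2]
grip_width: 0.0002
grip_force: 0.0
the job is handed in; nothing more can be done
None
```

I pressed the wide jig's key and its cover sprang open by itself; the last picture showed it standing open, the narrow jig shut and the arm clear, and I handed the job in at about 6.6 s (no verdict was returned).

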